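# Pack the ingredient boxes into the crate and stow it under the low shelf

## Task

Pack all three lidded metal boxes into the green crate so that each one sits flat on the crate's floor, upright and side by side, without tipping any of them over. Then drag the full crate by its pull bar under the low wire shelf until its far end is home against the back plate, square to the plate and about in the middle of it, and let go. Leave the bowl, the jar and the spoon where they are.

Things in the scene. Friction and masses are not known exactly. Their poses are not given: they have to be found in the camera images.
- long_box_center (a point): long box: lidded metal box 180 mm long (x), 70 mm wide (y), 60 mm high to the lid, 94 mm to the handle's top, about 0.34 kg. This point is its centre, 47 mm above its underside; z up. Handle on the lid: black bar along x, 64 mm long, 14 mm thick, 16 mm high, on two posts (open between), centred 39 mm above this point (26 mm above the lid)
- square_box_center (a point): square box: lidded metal box 110 mm long (x), 110 mm wide (y), 60 mm high to the lid, 94 mm to the handle's top, about 0.32 kg. This point is its centre, 47 mm above its underside; z up. Handle on the lid: black bar along x, 64 mm long, 14 mm thick, 16 mm high, on two posts (open between), centred 39 mm above this point (26 mm above the lid)
- short_box_center (a point): short box: lidded metal box 110 mm long (x), 70 mm wide (y), 60 mm high to the lid, 94 mm to the handle's top, about 0.22 kg. This point is its centre, 47 mm above its underside; z up. Handle on the lid: black bar along x, 64 mm long, 14 mm thick, 16 mm high, on two posts (open between), centred 39 mm above this point (26 mm above the lid)
- crate: open green crate loose on the table, 198 x 198 mm outside, 45 mm high, walls and floor 5 mm (188 x 188 mm inside), 0.55 kg. Origin: centre of underside, z up. Pull bar on its +y side; -y side faces the rack. The boxes (taller than its walls) fit only so: long box along one wall, square and short box side by side along the opposite wall, short box at right angles to long; 8 mm play in all each way
- crate_bar (a point): centre of the crate's pull bar, at (0, 141, 40) mm in the crate's frame, same axes: green bar along x, 90 mm long, 14 mm thick, 16 mm high, 40 mm above the table, 42 mm out from the crate's +y wall on two arms near its ends (74 mm free between them)
- crate_back (a point): middle of the outer face of the crate's -y wall, half-way up, at (0, -99, 22.5) mm in the crate's frame: the end that goes against the back plate
- crate_center (a point): centre of the crate, half-way up its walls, 22.5 mm above its underside; axes as the crate's
- rack: fixed steel rack: upright back plate 300 mm wide (x), 150 mm high, and a wire shelf as wide standing 140 mm out from it along +y, open at front and sides, underside 110 mm and top 118 mm above the table (stay wires at its ends rise to the plate's top). Packed crate: 99 mm high. Origin: table height, middle of the plate's front face; +y points out of the opening, towards the crate
- bowl: bystander: white bowl 130 mm across, 65 mm high, origin under its centre
- jar: bystander: glass jar with steel lid, 70 mm across, 100 mm high, origin under its centre
- spoon: bystander: wooden spoon 220 mm long, lying on the table, origin about its middle
Things that resemble listed ones, but are neither listed nor needed, are in the scene too. Leave any red look-alike of the part that bears long_box_center alone. What is shaped like the part that bears short_box_center but pink is not meant.

How it is judged:
On the way:
1. with the crate still out in front of the shelf, all three boxes sit flat inside it and are let go (z of long_box_center in the frame of crate between 0.045 and 0.058 m and angle between each of long_box_center, square_box_center, short_box_center's own z axis and vertical below 0.06 rad and x of long_box_center in the frame of crate between -0.094 and 0.094 m and y of long_box_center in the frame of crate between -0.094 and 0.094 m and z of square_box_center in the frame of crate between 0.045 and 0.058 m and x of square_box_center in the frame of crate between -0.094 and 0.094 m and y of square_box_center in the frame of crate between -0.094 and 0.094 m and z of short_box_center in the frame of crate between 0.045 and 0.058 m and x of short_box_center in the frame of crate between -0.094 and 0.094 m and y of short_box_center in the frame of crate between -0.094 and 0.094 m and contact force between the fingers and long_box below 0.2 N and contact force between the fingers and square_box below 0.2 N and contact force between the fingers and short_box below 0.2 N and y of crate_back in the frame of rack above 0.1 m), for 0.2 s.
At the end, for the whole second after the job is handed in: all three boxes sit flat on the crate's floor (within 6 mm in height and 0.06 rad of level) inside its walls; the crate's far end is within 15 mm of the back plate, within 45 mm of the plate's middle and square to it within 0.12 rad; everything is at rest (z of long_box_center in the frame of crate between 0.045 and 0.058 m and angle between each of long_box_center, square_box_center, short_box_center's own z axis and vertical below 0.06 rad and x of long_box_center in the frame of crate between -0.094 and 0.094 m and y of long_box_center in the frame of crate between -0.094 and 0.094 m and z of square_box_center in the frame of crate between 0.045 and 0.058 m and x of square_box_center in the frame of crate between -0.094 and 0.094 m and y of square_box_center in the frame of crate between -0.094 and 0.094 m and z of short_box_center in the frame of crate between 0.045 and 0.058 m and x of short_box_center in the frame of crate between -0.094 and 0.094 m and y of short_box_center in the frame of crate between -0.094 and 0.094 m and y of crate_back in the frame of rack between -0.01 and 0.015 m and x of crate_back in the frame of rack between -0.045 and 0.045 m and angle between the x axis of crate and the x axis of rack, either way round below 0.12 rad and angle between crate_center's own z axis and vertical below 0.05 rad and linear speed of each of long_box, square_box, short_box, crate below 0.02 m/s); the robot touches nothing.
It fails at once if one of the three boxes is tipped over (beyond 0.7 rad) (angle between any of long_box_center, square_box_center, short_box_center's own z axis and vertical above 0.7 rad).
It fails at once if the bowl, jar or spoon is moved more than 30 mm (distance of any of bowl, jar, spoon from where it was at the start of the episode above 0.03 m).
It also fails if it takes over 72 s, if anything falls off the work surface, if the arm or the gripper's body presses on something with over 40 N, if the wrist force passes 120 N, or if a joint passes its speed limit or range.

## Robot

A 6-joint arm with a two-finger parallel gripper is mounted at the origin on the work surface. World frame = base frame: x ahead of the robot, y to its left, z up, the work surface at z = 0. Lengths are in m, angles in rad, forces in N, time in s.
With the tool pointing down it reaches from about 0.325 to 0.775 m from the base axis. Payload 5.5 kg.
Tool frame: the origin (TCP) lies between the finger pads; the fingertips stand 8 mm ahead of it and the grasp point (between the pads) lies 11 mm behind it (tcp_to_tips is the distance from the TCP to the fingertips, in m); z points along the fingers, y is the direction in which the jaws open and shut (so a half turn about z gives the same grasp; the last joint's range is limited). The gripper opens to 88 mm and grips with 3 to 60 N. Pads are 20 mm wide; open, the fingers measure 115 mm over their backs; the gripper's body (75 mm by 178 mm) begins 61 mm behind the grasp point.
Start: joints at [1.06, 0.091, 1.231, -0, 1.82, -0.057], TCP at [0.263, 0.539, 0.231] pointing down, gripper open.
Joint ranges: [-2.87, 2.87], [-0.86, 2.18], [0.17, 2.46], [-1.51, 4.65], [0.06, 2.69], [-2.65, 2.65]. Speed limits (rad/s): [2.57, 2.57, 3.01, 3.14, 3.14, 3.14].

## Interface

Orientations are given as a unit quaternion [w, x, y, z].
In Python, from bench import * gives the robot as it stands. Calls block until the motion is done:
- move_to(position, orientation): joint-space move of the TCP to a pose.
- move_l(position, speed=0.15, orientation=None): straight line of the TCP; orientation=None keeps the orientation; speed is the mean speed in m/s.
- movej(angles): joint-space move.
- gripper_open() and close(): open the fingers fully, or close them until they stop; the grip force is fixed at half the most.
- hold(seconds).
- inverse_kinematics(position, orientation): joint angles nearest the present ones, or None.
- state(): the state.
- get_image(name): name is "scene" or "top" or "wrist"; returns a dict with "frame" (420x560x3 uint8, blue, green, red), "depth" (420x560 float32, m along the optical axis (not along the pixel's ray), 0 where there is no reading), "camera_matrix" (3x3 intrinsics, pixels), "k1" (the pictures are not rectified: a ray, as slopes to the right and down, at radius r is drawn at 1 + k1 r^2 times it, then the intrinsics apply), "view" (4x4, takes a point from world to camera coordinates). Camera axes: x right, y up, looking along -z (the intrinsics and any distortion apply to the point x, -y, -z); pixel columns grow to the right and rows downward; lengths in m; the calibration is good to about 2 mm. A picture is of the moment at which its call begins.
A pose or a line that the arm cannot do raises IKError and nothing moves.
- job_done(): hands the job in, once; it reports no verdict.
The state is a dict: "time": time; "joint_pos": joint angles; "dq": joint speeds; "joint_torque": joint torques, N m; "ee_pos": TCP position; "ee_rot": TCP orientation; "ft_force": force on the tool from outside, world axes, zero at the start; "moment": the same for the moment, N m; "finger_gap": finger opening in m.
Only numpy, scipy, OpenCV 4.12 (cv2) and the standard library are available. Lean on these libraries where they do the work, as an engineer would, in place of code of your own. Each camera call takes 0.05 s, during which the arm holds its last target.

## Working session

There is one attempt and no reset: what is moved stays moved. The work goes in short steps, each a Python script; the robot and the scene stay as the last script left them, time stands still between calls to the robot, and variables do not carry over. Pictures are saved under pics/ and viewed, and the job is handed in when it is done.

```bash
ls; mkdir -p pics; python3 - <<'E'
from bench import *
import cv2
for n in("scene","top","wrist"):
    i=get_image(n); cv2.imwrite(f"pics/{n}0.png",i["frame"]); print(n,i["camera_matrix"].tolist(),i["k1"],i["view"].round(4).tolist(),i["depth"].min(),i["depth"].max())
print(state())
E
```

```text
pics
scene [[438.8098274288574, 0.0, 278.873423051636], [0.0, 438.8098274288574, 214.34663244760767], [0.0, 0.0, 1.0]] -0.10262117551086933 [[-0.0337, 0.9993, -0.0153, 0.0656], [-0.7344, -0.0143, 0.6786, 0.3337], [0.6779, 0.0341, 0.7344, -1.67], [0.0, 0.0, 0.0, 1.0]] 0.0 3.840171
top [[421.7957642612644, 0.0, 284.09278693685303], [0.0, 421.7957642612644, 203.56454644332007], [0.0, 0.0, 1.0]] -0.11478331005715679 [[-0.008, -0.9999, 0.0125, -0.0445], [0.9937, -0.0066, 0.1118, -0.5288], [-0.1117, 0.0133, 0.9936, -1.1199], [0.0, 0.0, 0.0, 1.0]] 0.0 2.0876544
wrist [[332.70706768662575, 0.0, 279.9217487074547], [0.0, 332.70706768662575, 206.80966374561666], [0.0, 0.0, 1.0]] -0.07672956181841165 [[0.4383, 0.8988, -0.0021, -0.5994], [-0.8632, 0.4203, -0.2796, 0.0336], [-0.2504, 0.1243, 0.9601, -0.3909], [0.0, 0.0, 0.0, 1.0]] 0.0 0.81960887
{'time': 0.15, 'joint_pos': array([ 1.06031023e+00,  9.17313830e-02,  1.23161705e+00, -4.12703819e-05,
        1.81976845e+00, -5.67065563e-02]), 'dq': array([ 2.42895758e-04, -2.48488734e-03, -4.26826291e-03, -6.32929843e-05,
        1.39445336e-03, -1.09922843e-03]), 'joint_torque': array([ 1.03861701e-03, -4.47050786e+01, -4.06904876e+01,  6.97963452e-02,
        2.75639340e-02, -1.09009673e-04]), 'ee_pos': array([0.26293739, 0.53909193, 0.22973498]), 'ee_rot': array([-1.94044844e-04,  2.24952975e-01,  9.74369323e-01, -7.37273505e-04]), 'ft_force': array([-0.14111124,  0.24796621, -0.04158841]), 'moment': array([-0.03725143,  0.00247613, -0.00921367]), 'finger_gap': 0.08749837696960104}
```

View pics/scene0.png

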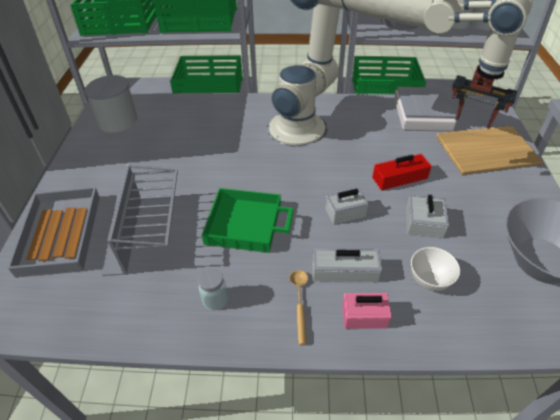

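View pics/top0.png

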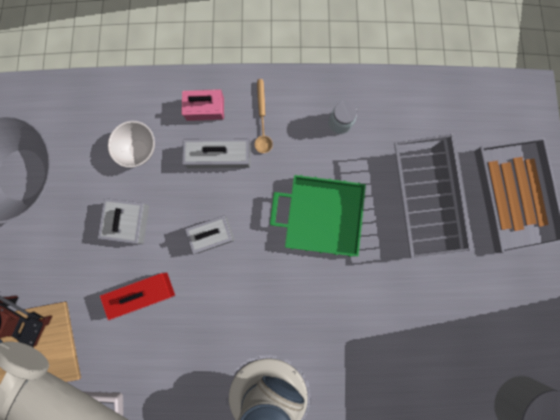

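View pics/wrist0.png

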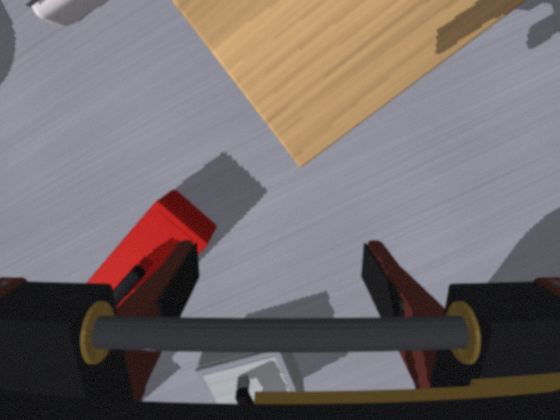

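Candidates in the top picture:
- Long box: grey at (215,152) or red at (138,295). I choose grey.
- Short box: grey at (208,235) or pink at (203,103). I choose grey.
- Square box: grey at (122,221), the only one.
- Crate: green at (325,216). The other green crates are on the background shelving, and the grey tray with orange sticks at (515,195) isn't it.
- Rack: (432,195).

Next I'll measure these and crop the choices.

```bash
cat > h.py <<'E'
from bench import *
import numpy as np, cv2
def world(img):
    K=img["camera_matrix"];D=np.array([img["k1"],0,0,0,0.])
    h,w=img["depth"].shape
    u,v=np.meshgrid(np.arange(w),np.arange(h))
    s=cv2.undistortPoints(np.stack([u,v],-1).reshape(-1,1,2).astype(float),K,D).reshape(h,w,2)
    d=img["depth"]
    c=np.stack([s[...,0]*d,-s[...,1]*d,-d],-1)
    V=img["view"]; R=V[:3,:3];t=V[:3,3]
    return (c-t)@R, s
def onplane(img,px,z):
    K=img["camera_matrix"];D=np.array([img["k1"],0,0,0,0.])
    s=cv2.undistortPoints(np.array(px,float).reshape(-1,1,2),K,D).reshape(-1,2)
    R=img["view"][:3,:3];t=img["view"][:3,3]
    o=-R.T@t; d=np.c_[s[:,0],-s[:,1],-np.ones(len(s))]@R
    return o+d*((z-o[2])/d[:,2])[:,None]
def rect(xy):
    (c,wh,a)=cv2.minAreaRect((np.asarray(xy)*1000).astype(np.float32))
    w,h=wh
    if h>w: w,h=h,w; a+=90
    a=(a+90)%180-90
    return np.round([c[0],c[1],w,h,a],1)   # mm, long-axis angle deg
E
python3 - <<'E'
from h import *
img=get_image("top");W,_=world(img);f=img["frame"].astype(int)
hsv=cv2.cvtColor(img["frame"],cv2.COLOR_BGR2HSV)
print("table z",np.median(W[260:300,200:300,2]))
for n,(x0,y0,x1,y1) in dict(long=(175,130,257,172),square=(93,195,153,250),short=(180,213,240,258)).items():
    sl=np.s_[y0:y1,x0:x1]
    w=W[sl];z=w[...,2]; dark=hsv[sl][...,2]<50
    lid=((z>0.05)&(z<0.067))|(z>.08)
    ys,xs=np.nonzero(((z>0.05)&(z<.1)).astype(np.uint8))
    print(n,"lid",rect(w[(z>.054)&(z<.066)][:,:2]), "lidz",np.median(z[lid&~dark]))
    m=dark.astype(np.uint8)
    k,l,st,ce=cv2.connectedComponentsWithStats(m)
    b=1+np.argmax(st[1:,4]); ys,xs=np.nonzero(l==b)
    print("  handle",st[b],rect(onplane(img,np.c_[xs+x0,ys+y0],0.094)[:,:2]),"depth rect",rect(w[z>.085][:,:2]) if (z>.085).any() else None, z.max())
g=(hsv[...,0]>50)&(hsv[...,0]<75)&(hsv[...,1]>120); g[:,:260]=0
z=W[...,2]
m=g&(z>.037)&(z<.052); m2=m.copy(); 
ys,xs=np.nonzero(m); 
print("crate rim",rect(W[m&(np.arange(560)[None]>=290)][:,:2]), rect(W[m][:,:2]))
# rack
r=np.zeros_like(g); r[125:265,390:475]=1
for lo,hi in((.10,.13),(.14,.16)):
    m=r&(z>lo)&(z<hi); print("rack",lo,m.sum(), rect(W[m][:,:2]))
vis=img["frame"].copy()
a=cv2.resize(img["frame"][80:270,90:290],(800,760))[:600]
cv2.imwrite("pics/crop1.png",cv2.resize(img["frame"][120:270,80:280],(800,600),interpolation=cv2.INTER_CUBIC))
cv2.imwrite("pics/crop2.png",cv2.resize(img["frame"][120:270,265:480],(800,558),interpolation=cv2.INTER_CUBIC))
E
```

```text
table z -0.000959929229551511
long lid [669.1 137.9 180.5  69.9  89.6] lidz 0.06043254050757637
  handle [28 18 22  4 74] [665.  136.2  55.5   8.1  89.4] depth rect [551.7  47.5 339.2  54.3  37.1] 1.1724462438132643
square lid [483.1 391.5 111.4 109.5  82.7] lidz 0.060357545269512355
  handle [20 14  7 22 96] [482.6 390.1  56.   11.7  -7.2] depth rect [457.3 181.  439.   62.2  83.1] 1.1724462438132643
short lid [445.  153.4 112.1  70.3 -71.2] lidz 0.06008749083436167
  handle [15 16 23 10 79] [444.7 152.6  59.1   8.9 -71.8] depth rect [433.5  73.6 220.6  37.4  82.2] 1.1724462438132643
crate rim [ 495.1 -157.3  199.5  197.2   82.3] [ 498.  -135.5  243.6  197.2   82.3]
rack 0.1 2041 [ 537.7 -419.9  298.4  145.5    6.6]
rack 0.14 680 [ 542.7 -477.   298.4   59.5    3.7]
```

View pics/crop1.png

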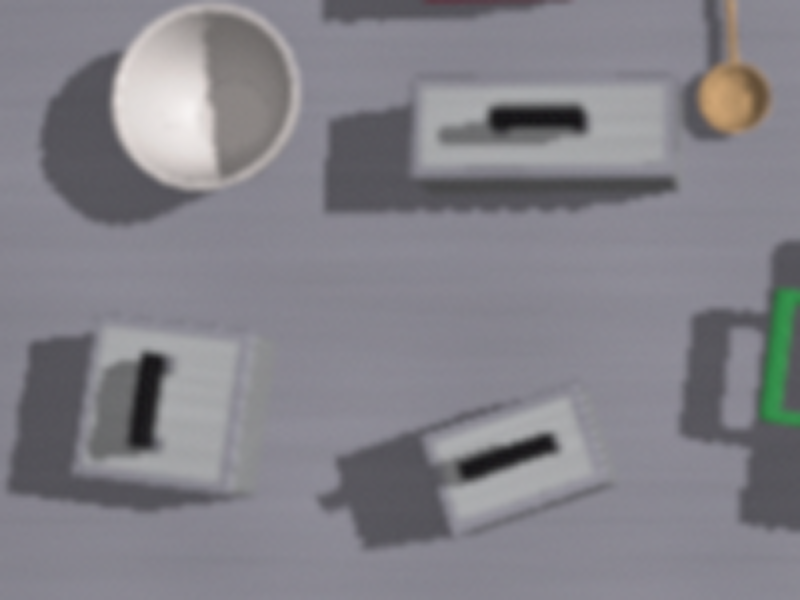

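View pics/crop2.png

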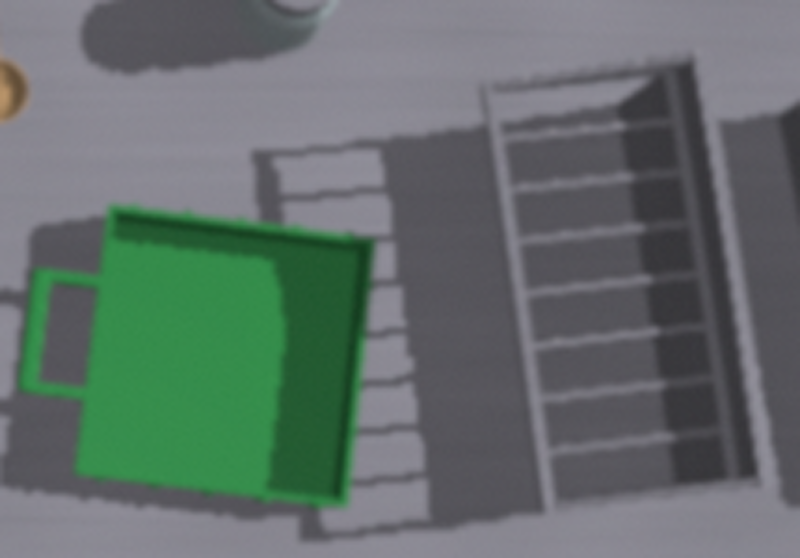

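Crops confirm the choice. Crop 1 shows grey boxes at long (540,125), square (170,405) and short (515,460). Crop 2 shows the crate with its bar on the left, and the rack open to the left with its plate at the right. The fits are close to the stated sizes, with crate yaw about -7.7° and rack yaw about +6.6°. I'll refine the crate from the wrist camera, since the play is tight.

```bash
cat >> h.py <<'E'
def q(jaw):
    p=np.radians(jaw+90)/2; return [0,float(np.cos(p)),float(np.sin(p)),0]
def snap(cam,name):
    i=get_image(cam); cv2.imwrite(f"pics/{name}.png",i["frame"]); return i
def green(img):
    hsv=cv2.cvtColor(img["frame"],cv2.COLOR_BGR2HSV)
    return (hsv[...,0]>45)&(hsv[...,0]<80)&(hsv[...,1]>100)
E
python3 - <<'E'
from h import *
move_to([.47,-.13,.33],q(-7.7)); s=state(); print(s["time"],s["ee_pos"],s["joint_pos"].round(2))
img=snap("wrist","w1"); W,_=world(img); z=W[...,2]
g=green(img); m=g&(z>.038)&(z<.05)
p=W[m][:,:2]
c=np.array([.495,-.157]);y=np.array([.134,.991]);d=(p-c)@y
print(m.sum(),rect(p),rect(p[d<.103]))
E
```

```text
2.7083 [ 0.47021197 -0.12939877  0.32983031] [-0.34 -0.16  1.3   0.    2.   -0.21]
3602 [ 496.9 -135.5  245.5  202.6   82.3] [ 494.1 -156.2  204.1  202.4   82.1]
```

View pics/w1.png

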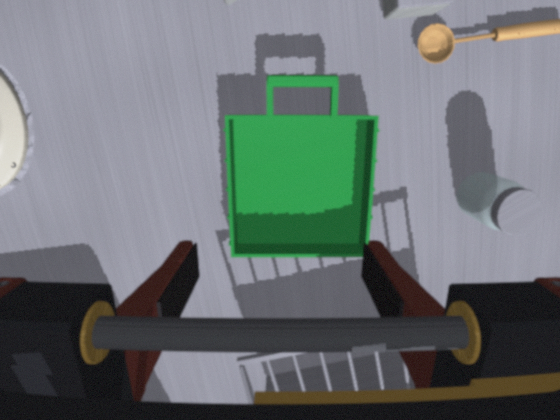

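The wrist view shows the crate at (302,185), centre (494,-156) mm. That is within 1 mm of the top view's estimate. Next is the long box.

```bash
cat >> h.py <<'E'
def lid(img,c,r=.12,lo=.054,hi=.066):
    W,_=world(img); z=W[...,2]
    m=(z>lo)&(z<hi)&(np.hypot(W[...,0]-c[0],W[...,1]-c[1])<r)
    k,l,st,ce=cv2.connectedComponentsWithStats(cv2.morphologyEx(m.astype(np.uint8),cv2.MORPH_OPEN,np.ones((3,3))))
    b=1+np.argmax(st[1:,4]); return rect(W[l==b][:,:2])
E
python3 - <<'E'
from h import *
c=[.668,.138]
move_to([.668-.0,.138-.03,.25],q(-.4)); s=state(); print(s["time"],s["ee_pos"])
img=snap("wrist","w2"); print(lid(img,c), lid(get_image("top"),c))
E
```

```text
3.975 [0.66799137 0.10689497 0.25121993]
[666.9 137.6 180.4  70.3  89.9] [668.3 173.  109.6  67.8 -89.4]
```

View pics/w2.png

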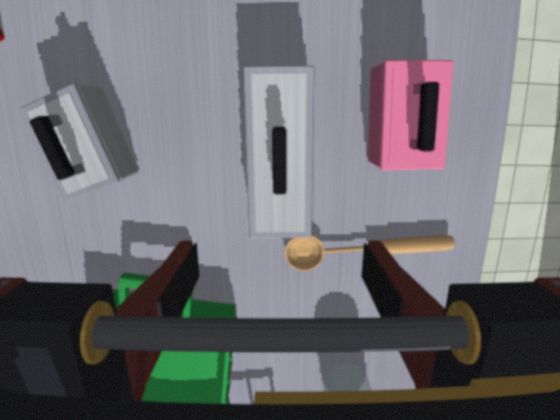

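```bash
cat >> h.py <<'E'
C=np.array([.4946,-.1568]); CY=-7.8
def cr(x,y):
    a=np.radians(CY); return C+np.array([x*np.cos(a)-y*np.sin(a), x*np.sin(a)+y*np.cos(a)])/1000
def pick(c,jaw,down=.075,up=.165):
    move_to([c[0],c[1],.15],q(jaw))
    move_l([c[0],c[1],down],.12)
    close(); print("gap",state()["finger_gap"])
    move_l([c[0],c[1],up],.15); s=state(); print("lifted",s["time"],s["finger_gap"],s["ft_force"].round(2),s["moment"].round(3))
def over(c,jaw,z=.165):
    move_to([c[0],c[1],z],q(jaw)); s=state(); print("over",s["time"],s["ee_pos"].round(4),s["finger_gap"])
E
python3 - <<'E'
from h import *
pick([.667,.1377],-.2)
over(cr(57,0),CY,.175)
snap("wrist","w3"); 
i=snap("top","t3"); cv2.imwrite("pics/t3c.png",cv2.resize(i["frame"][130:280,240:440],(800,600)))
i=snap("scene","s3"); cv2.imwrite("pics/s3c.png",cv2.resize(i["frame"][120:270,160:360],(800,600)))
E
```

```text
gap 0.013879867261552919
lifted 7.225 0.013563984010747585 [-0.08 -0.03 -4.56] [-0.051  0.032  0.025]
over 8.4583 [ 0.5515 -0.1636  0.1748] 0.014303900120713748
```

View pics/w3.png

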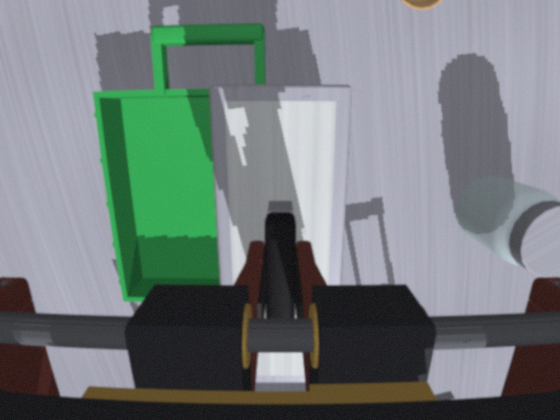

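View pics/s3c.png

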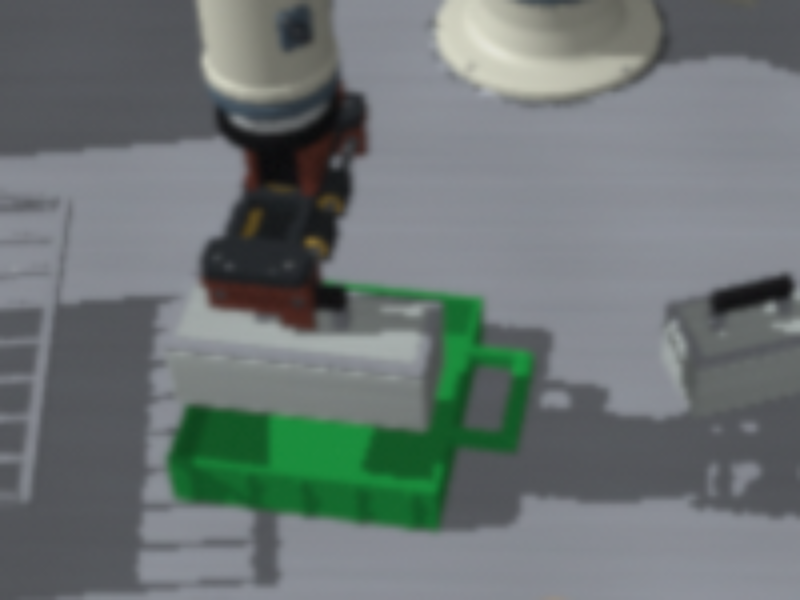

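```bash
cat >> h.py <<'E'
def tocr(P):
    a=np.radians(CY); d=(P[...,:2]-C)*1000
    return np.stack([d[...,0]*np.cos(a)+d[...,1]*np.sin(a),-d[...,0]*np.sin(a)+d[...,1]*np.cos(a)],-1)
E
python3 - <<'E'
from h import *
for cam in("wrist","top"):
    i=get_image(cam);W,_=world(i);hsv=cv2.cvtColor(i["frame"],cv2.COLOR_BGR2HSV)
    m=(W[...,2]>.15)&(W[...,2]<.17)&(hsv[...,1]<45)&(hsv[...,2]>90)
    p=tocr(W[m]); p=p[(abs(p)<130).all(1)]
    print(cam,len(p),np.percentile(p,[.3,50,99.7],axis=0).round(1).tolist(),np.median(W[m][:,2]))
    e=p[p[:,1]>60]; print("front part x",np.percentile(e[:,0],[.5,99.5]) if len(e) else 0)
    q_=W[m]; A=np.c_[q_[:,:2],np.ones(len(q_))]; print("plane",np.linalg.lstsq(A,q_[:,2],rcond=None)[0])
E
```

```text
wrist 23390 [[22.8, -86.6], [57.3, 49.2], [91.7, 90.3]] 0.16050571819345472
front part x [22.86022348 91.34326614]
plane [ 0.00159261 -0.00169558  0.15936152]
top 739 [[23.9, -89.0], [50.1, 30.7], [93.0, 89.3]] 0.159224379988128
front part x [25.89990736 93.19190145]
plane [0.00459821 0.01839435 0.15952531]
```

The held box is level and reads x 23..92, y ±90 mm in the crate frame, so I'm lowering it.

```bash
cat >> h.py <<'E'
def put(c,stops=(.105,.090,.082)):
    for z in stops:
        move_l([c[0],c[1],z],.10); s=state(); print(z,s["ft_force"].round(2))
        if s["ft_force"][2]>4: print("contact"); return
    for z in (.0805,.0795):
        if s["ft_force"][2]>-1.5: break
        move_l([c[0],c[1],z],.03); s=state(); print(z,s["ft_force"].round(2))
    gripper_open(); move_l([c[0],c[1],.175],.2); print(state()["time"])
E
python3 - <<'E'
from h import *
put(cr(57,0))
E
```

```text
0.105 [-0.55  0.59 -3.17]
0.09 [ 0.62  0.53 -3.11]
0.082 [ 0.02 -0.89 -3.41]
0.0805 [-0.7   0.07 -3.37]
0.0795 [ 0.5   0.08 -3.3 ]
12.4417
```

```bash
python3 - <<'E'
from h import *
c=[.483,.391]
i=snap("top","t4"); print("long in crate",lid(i,cr(57,0),.12,.058,.072), tocr(lid(i,cr(57,0),.12,.058,.072)[:2]/1000))
move_to([.51,.389,.25],q(82.7)); 
img=snap("wrist","w4"); print(lid(img,c),state()["time"],state()["joint_pos"].round(2))
hsv=cv2.cvtColor(img["frame"],cv2.COLOR_BGR2HSV);W,_=world(img)
m=(hsv[...,2]<60)&(W[...,2]>.088)&(W[...,2]<.1)&(np.hypot(W[...,0]-c[0],W[...,1]-c[1])<.07); print("handle",rect(W[m][:,:2]))
E
```

```text
long in crate [563.2 -94.6  71.4  38.8 -14.5] [59.52379325 70.93460395]
[480.5 393.  109.7 109.4  82.9] 14.5583 [ 0.6   0.21  1.07 -0.    1.87 -0.84]
handle [480.2 393.   61.4  11.4  -7.1]
```

View pics/w4.png

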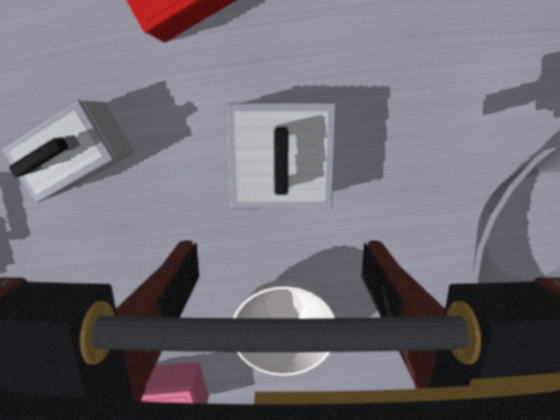

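View pics/t4.png

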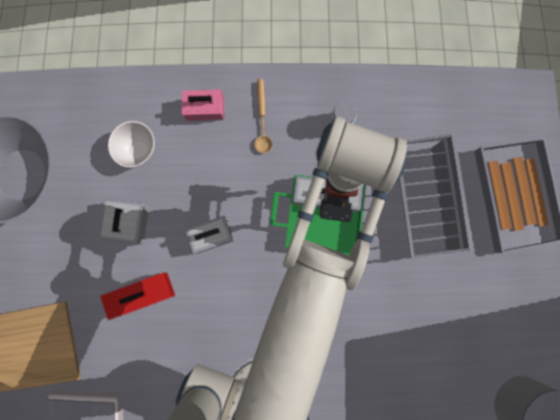

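The wrist view shows the square box, with lid and handle centres agreeing at (480.5,393). In that top picture the arm covered the crate, so I'll check the long box now that the arm is clear, then pick the square box.

```bash
python3 - <<'E'
from h import *
i=snap("top","t5"); r=lid(i,cr(57,0),.13,.058,.072); print("long in crate",r, tocr(r[:2]/1000))
pick([.4805,.393],82.9)
over(cr(-37,-37),90+CY,.175)
for cam in("wrist","top"):
    i=snap(cam,cam+"5");W,_=world(i);hsv=cv2.cvtColor(i["frame"],cv2.COLOR_BGR2HSV)
    m=(W[...,2]>.15)&(W[...,2]<.17)&(hsv[...,1]<45)&(hsv[...,2]>90)
    p=tocr(W[m]); p=p[(abs(p)<130).all(1)]
    print(cam,len(p),np.percentile(p,[.3,50,99.7],axis=0).round(1).tolist(),np.median(W[m][:,2]))
    m=(W[...,2]>.058)&(W[...,2]<.072)&(hsv[...,1]<45)
    p=tocr(W[m]); p=p[(abs(p)<130).all(1)]
    print("long",len(p),np.percentile(p,[.3,99.7],axis=0).round(1).tolist())
E
```

```text
long in crate [ 553.3 -165.6  177.7   70.8   82.4] [59.35119527 -0.75207689]
gap 0.013901789922299452
lifted 17.7583 0.013895380537984052 [-0.1   0.14 -4.85] [0.048 0.023 0.022]
over 19.85 [ 0.4533 -0.1878  0.175 ] 0.013860280268434139
wrist 21860 [[-91.5, -90.6], [-64.5, -36.6], [-19.1, 17.9]] 0.16064220640229188
long 730 [[21.6, 48.5], [48.2, 89.1]]
top 456 [[-89.8, -90.3], [-72.6, -36.2], [19.9, 16.9]] 0.15927447502718295
long 941 [[24.3, -35.2], [92.8, 87.9]]
```

View pics/wrist5.png

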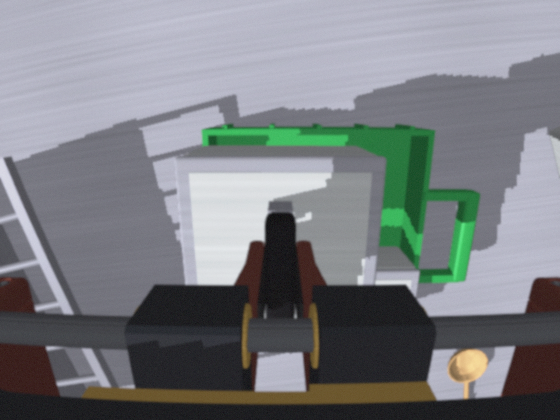

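```bash
python3 - <<'E'
from h import *
i=get_image("wrist");W,_=world(i);z=W[...,2]
m=green(i)&(z>.041)&(z<.05);p=tocr(W[m]);p=p[(abs(p)<110).all(1)]
print(np.percentile(p,[.5,99.5],axis=0))
w=p[(p[:,0]<-90)]; print("xwall",np.percentile(w[:,0],[2,50,98])); w=p[(p[:,1]>90)]; print("ywall",np.percentile(w[:,1],[2,50,98])); 
w=p[(p[:,0]<-85)&(p[:,1]<-85)];print(w.min(0) if len(w) else 0)
E
```

```text
[[-101.27434717 -101.0839268 ]
 [  43.05978178  109.26205678]]
xwall [-100.69546288  -96.92375725  -92.27873144]
ywall [ 90.26093399  93.31793643 108.77527447]
[-100.37072604 -101.91818466]
```

The walls are where I expected, to within about 1 mm. Lowering.

```bash
python3 - <<'E'
from h import *
put(cr(-36.5,-37))
c=[.445,.153]
move_to([.44,.125,.25],q(18.5))
img=snap("wrist","w6"); print(lid(img,c),state()["time"],state()["joint_pos"].round(2))
hsv=cv2.cvtColor(img["frame"],cv2.COLOR_BGR2HSV);W,_=world(img)
m=(hsv[...,2]<60)&(W[...,2]>.088)&(W[...,2]<.1)&(np.hypot(W[...,0]-c[0],W[...,1]-c[1])<.07); print("handle",rect(W[m][:,:2]))
i=snap("top","t6"); r=lid(i,cr(57,0),.13,.06,.072); W,_=world(i);m=(W[...,2]>.06)&(W[...,2]<.072)
p=tocr(W[m]);p=p[(abs(p)<110).all(1)]
for n,s in(("long",p[p[:,0]>22]),("sq",p[p[:,0]<20])): print(n,len(s),rect(s/1000),np.percentile(s,[.5,99.5],axis=0).round(1).tolist())
cv2.imwrite("pics/t6c.png",cv2.resize(i["frame"][150:270,250:410],(800,600)))
E
```

```text
0.105 [ 0.23  0.71 -3.16]
0.09 [-1.15 -0.48 -3.31]
0.082 [ 0.75 -0.36 -4.09]
0.0805 [-0.34  0.23 -3.09]
0.0795 [ 0.54 -0.78 -3.03]
23.7333
[442.8 154.2 108.6  70.3 -71.4] 25.35 [ 0.2  -0.29  1.55 -0.    1.88 -0.12]
handle [443.4 154.4  61.4  11.4 -71.1]
long 1562 [ 59.3  -0.6 177.5  70.8 -90. ] [[24.3, -88.7], [93.9, 87.4]]
sq 1502 [-34.6 -37.2 109.3 108.4  -0.2] [[-88.7, -90.6], [19.3, 16.6]]
```

View pics/t6c.png

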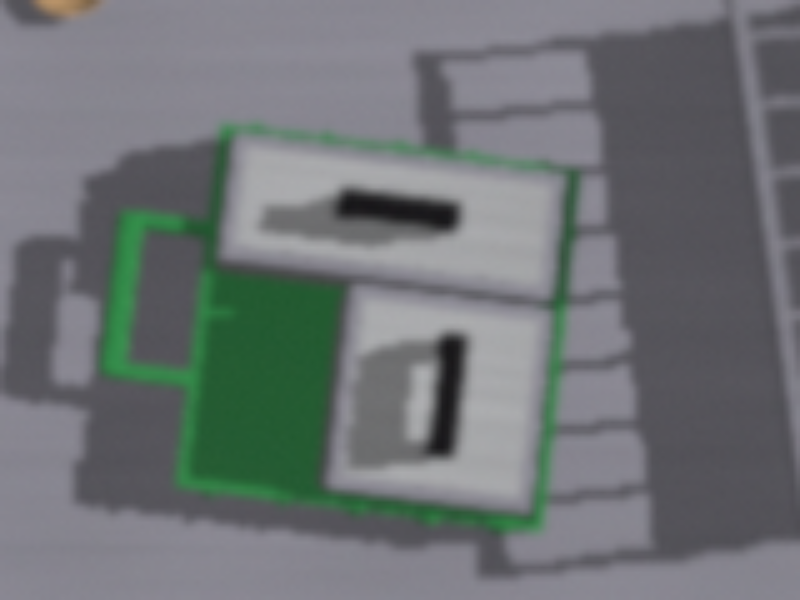

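View pics/w6.png

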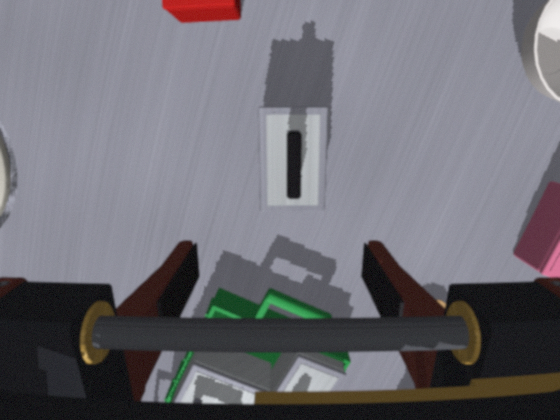

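Both boxes sit flat in the crate, with the free slot at the bar side (crop (265,380)). Short box next.

```bash
python3 - <<'E'
from h import *
pick([.443,.1543],18.8)
over(cr(-36.5,56.3),90+CY,.175)
i=snap("wrist","w7");W,_=world(i);hsv=cv2.cvtColor(i["frame"],cv2.COLOR_BGR2HSV);z=W[...,2]
m=(z>.15)&(z<.17)&(hsv[...,1]<45)&(hsv[...,2]>90)
p=tocr(W[m]); p=p[(abs(p)<130).all(1)]
print(len(p),np.percentile(p,[.3,50,99.7],axis=0).round(1).tolist())
m=green(i)&(z>.041)&(z<.05);p=tocr(W[m]);p=p[(abs(p)<150).all(1)]
w=p[(p[:,0]<-90)&(p[:,1]<85)]; print("xwall",np.percentile(w[:,0],[2,50,98])); w=p[(p[:,1]>88)&(p[:,1]<105)&(p[:,0]>-85)]; print("ywall",np.percentile(w[:,1],[2,50,98]))
m=(z>.058)&(z<.072)&(hsv[...,1]<45);p=tocr(W[m]);p=p[(abs(p)<100).all(1)];s=p[p[:,0]<15];print("sq",np.percentile(s,[.5,99.5],axis=0) if len(s) else 0)
E
```

```text
gap 0.01388880723709422
lifted 28.55 0.013816231543394317 [-0.15 -0.58 -2.77] [-0.062  0.05  -0.029]
over 30.0083 [ 0.466  -0.0956  0.1745] 0.013743996095206178
12342 [[-91.2, 22.5], [-68.0, 57.0], [-18.8, 91.6]]
xwall [-100.84877986  -96.8018661   -93.67808286]Traceback (most recent call last):
  File "<stdin>", line 9, in <module>
    return _quantile_unchecked(
        a, q, axis, out, overwrite_input, method, keepdims, weights)
    return _ureduce(a,
                    func=_quantile_ureduce_func,
    ...<5 lines>...
                    overwrite_input=overwrite_input,
                    method=method)
    r = func(a, **kwargs)
    result = _quantile(arr,
                       quantiles=q,
    ...<2 lines>...
                       out=out,
                       weights=wgt)
    slices_having_nans = np.isnan(arr[-1, ...])
                                  ~~~^^^^^^^^^
IndexError: index -1 is out of bounds for axis 0 with size 0
```

View pics/w7.png

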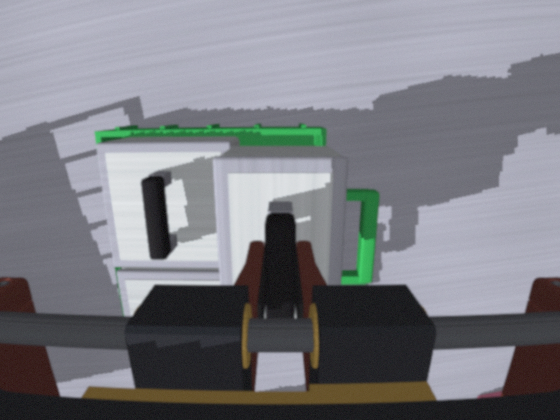

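```bash
python3 - <<'E'
from h import *
put(cr(-36.5,56))
b=cr(0,141)
move_to([.44,.12,.22],q(-90+CY)); s=state(); print(s["time"],s["joint_pos"].round(2))
i=snap("top","t8"); W,_=world(i);z=W[...,2]
m=(z>.06)&(z<.072)&(np.hypot(W[...,0]-C[0],W[...,1]-C[1])<.15);p=tocr(W[m]);p=p[(abs(p)<100).all(1)]
for n,s in(("long",p[p[:,0]>22]),("sq",p[(p[:,0]<20)&(p[:,1]<18)]),("short",p[(p[:,0]<20)&(p[:,1]>20)])): print(n,len(s),rect(s/1000))
g=green(i)&(z>.036)&(z<.052);g[:,:260]=0; g[:,380:]=0; print("crate+bar",rect(W[g][:,:2]))
pb=W[g];d=tocr(pb); pb=pb[d[:,1]>130]; print("bar",rect(pb[:,:2]),tocr(pb).mean(0),np.median(pb[:,2]))
# rack
r=np.zeros(z.shape,bool); r[125:265,390:475]=1
m=r&(z>.108)&(z<.124);P=W[m][:,:2];a=np.radians(6.6)
for _ in range(1):
    R=np.array([[np.cos(a),np.sin(a)],[-np.sin(a),np.cos(a)]]);Q=P@R.T*1000
    print("shelf rackframe",np.percentile(Q,[.3,99.7],axis=0))
    e=Q[Q[:,1]>np.percentile(Q[:,1],99.7)-8]; print("front edge tilt",np.polyfit(e[:,0],e[:,1],1),len(e))
m=r&(z>.143)&(z<.157);Q=W[m][:,:2]@R.T*1000;print("plate",np.percentile(Q,[.3,50,99.7],axis=0))
e=Q[Q[:,1]<np.percentile(Q[:,1],.3)+12];print("plate tilt",np.polyfit(e[:,0],e[:,1],1),np.percentile(e[:,1],[1,99]))
cv2.imwrite("pics/t8c.png",cv2.resize(i["frame"][110:290,240:480],(800,600)))
E
```

```text
0.105 [-13.04 -14.49  33.32]
contact
33.9333 [ 0.19 -0.3   1.61 -0.    1.83  1.9 ]
long 1471 [5.50e+01 1.00e-01 1.78e+02 7.01e+01 8.33e+01]
sq 1433 [-4.010e+01 -3.410e+01  1.194e+02  1.039e+02 -1.000e-01]
short 115 [-42.7  21.8 104.6  12.2  -6.1]
crate+bar [ 496.1 -126.7  244.2  195.    75. ]
bar [525.9 -17.2  89.9  25.1  -7.8] [ 10.83079116 142.82621763] 0.0466268224273632
shelf rackframe [[ 338.38754501 -550.88199188]
 [ 633.63767421 -406.79264398]]
front edge tilt [-6.66658157e-03 -4.07712454e+02] 356
plate [[ 334.57583427 -560.51025448]
 [ 486.09897681 -552.34399555]
 [ 632.4354536  -524.46662185]]
plate tilt [-5.62601144e-03 -5.50844032e+02] [-560.26989344 -548.60260262]
```

View pics/t8c.png

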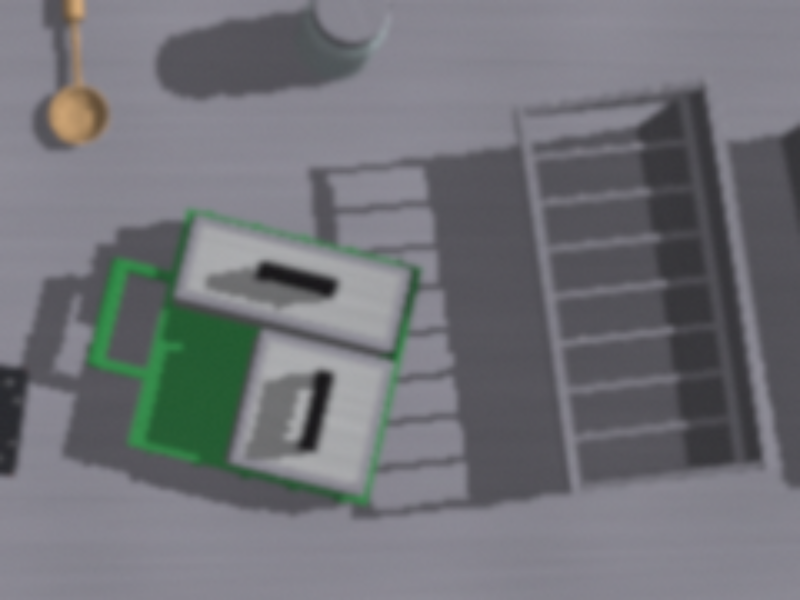

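The short box met something at box-bottom height of about 30 mm. My sequence retracted with the box still held, and the crate has turned to roughly -15° (crop: slot empty at (210,370), other two boxes flat). I'll check the grip and re-measure.

```bash
python3 - <<'E'
from h import *
s=state();print(s["time"],s["finger_gap"],s["ft_force"].round(2),s["ee_pos"].round(4),s["moment"].round(3))
i=snap("wrist","w9");W,_=world(i);hsv=cv2.cvtColor(i["frame"],cv2.COLOR_BGR2HSV);z=W[...,2]
m=(z>.19)&(z<.22)&(hsv[...,1]<45)&(hsv[...,2]>90);P=W[m]
print("held lid",rect(P[:,:2]),np.median(P[:,2]),np.linalg.lstsq(np.c_[P[:,:2],np.ones(len(P))],P[:,2],rcond=None)[0])
i=snap("top","t9");W,_=world(i);z=W[...,2]
g=green(i)&(z>.040)&(z<.050);g[:,:260]=0; g[:,380:]=0
P=W[g][:,:2];print("all",rect(P));a=np.radians(-15);R=np.array([[np.cos(a),np.sin(a)],[-np.sin(a),np.cos(a)]])
Q=P@R.T*1000; print(np.percentile(Q,[.3,99.7],axis=0)); cut=Q[:,1].min()+203; print("body",rect(P[Q[:,1]<cut]),"bar",rect(P[Q[:,1]>cut+30]))
E
```

```text
33.9833 0.013984280808330134 [-0.08 -0.36 -2.44] [0.44   0.1199 0.2198] [0.017 0.167 0.006]
held lid [449.9 118.9  96.6  70.1  -7.8] 0.2095960975115811 [-0.01474166  0.00661602  0.21536041]
all [ 495.5 -126.7  244.6  193.6   75.1]
[[ 415.07014968 -116.00185258]
 [ 607.11874934  127.91834359]]
body [ 490.1 -147.   202.5  193.6   75.1] bar [527.6 -14.7  87.7  11.7 -15. ]
```

View pics/w9.png

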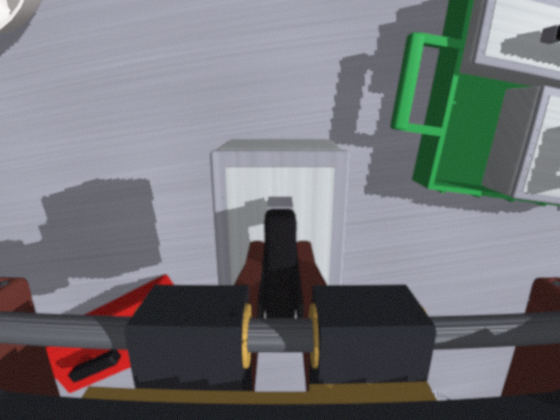

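The short box is still held: it rode about 4 mm up and 3 mm along in the pads, and leans 0.8°. Earlier wrist data hinted the +y wall was nearer than assumed (93 instead of 96.5), so it most likely caught that rim. I'll hover beside the crate and measure walls and lids directly, with everything in one camera.

```bash
sed -i 's/^C=.*/C=np.array([.4903,-.1497]); CY=-15.0/' h.py; python3 - <<'E'
from h import *
c=cr(-110,10); move_to([c[0],c[1],.25],q(-90+CY)); s=state();print(s["time"],s["joint_pos"].round(2))
i=snap("wrist","w10");W,_=world(i);hsv=cv2.cvtColor(i["frame"],cv2.COLOR_BGR2HSV);z=W[...,2]
np.savez("w10.npz",W=W,f=i["frame"])
p=tocr(W); inb=(abs(p)<190).all(-1)
m=green(i)&(z>.0425)&(z<.048)&inb; P=p[m]
for n,s in (("x-",(abs(P[:,0]+97)<8)&(abs(P[:,1])<80)),("x+",(abs(P[:,0]-97)<8)&(abs(P[:,1])<80)),("y-",(abs(P[:,1]+97)<8)&(abs(P[:,0])<80)),("y+",(abs(P[:,1]-97)<8)&(abs(P[:,0])<80))):
    w=P[s]; k=0 if n[0]=="x" else 1
    if len(w)>20: print(n,len(w),np.percentile(w[:,k],[2,50,98]).round(1),"tilt deg",np.degrees(np.polyfit(w[:,1-k],w[:,k],1)[0]).round(2))
    else: print(n,len(w))
m=(z>.06)&(z<.07)&inb&(hsv[...,1]<60)&(abs(p)<110).all(-1)
k,l,st,ce=cv2.connectedComponentsWithStats(cv2.erode(m.astype(np.uint8),np.ones((2,2))))
for b in range(1,k):
    if st[b,4]>400: print(st[b],rect(p[l==b]/1000),np.percentile(p[l==b],[.3,99.7],axis=0).round(1).tolist())
E
```

```text
35.0333 [-0.36 -0.44  1.66  0.    1.91  1.47]
x- 2
x+ 0
y- 266 [-99.9 -97.2 -95. ] tilt deg 1.31
y+ 709 [ 92.2  95.6 103.9] tilt deg 1.3
[ 195    0  192   52 8409] [ 45.1   0.6 179.1  45.8 -89.7] [[22.7, -87.8], [67.4, 89.2]]
[ 275   58  112  113 8602] [-38.5 -38.5 109.1 108.8   0.4] [[-91.4, -92.0], [15.3, 15.7]]
```

View pics/w10.png

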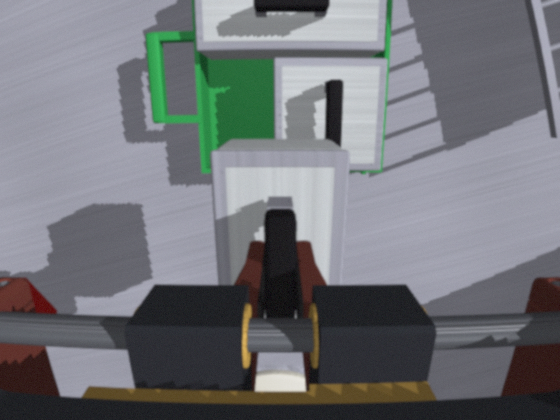

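```bash
python3 - <<'E'
from h import *
d=np.load("w10.npz");W=d["W"];z=W[...,2];p=tocr(W)
i=dict(frame=d["f"]);g=green(i)
for lo in range(-95,35,10):
    m=g&(z>.041)&(z<.05)&(p[...,0]>lo)&(p[...,0]<lo+10)&(abs(p[...,1]-97)<12)
    y=p[m][:,1]; print(lo,len(y),np.percentile(y,[3,50,97]).round(1) if len(y) else "")
for lo in range(-95,100,20):
    m=g&(z>.041)&(z<.05)&(p[...,0]>lo)&(p[...,0]<lo+20)&(abs(p[...,1]+97)<12)
    y=p[m][:,1]; print("y-",lo,len(y),np.percentile(y,[3,50,97]).round(1) if len(y) else "")
# -x wall inside/bottom corner
m=g&(z>.035)&(z<.05)&(p[...,1]>-100)&(p[...,1]<100)&(p[...,0]<-80)&(p[...,0]>-115); P=p[m]; print(len(P),np.percentile(P,[1,50,99],axis=0))
# short held
hsv=cv2.cvtColor(d["f"],cv2.COLOR_BGR2HSV)
m=(z>.22)&(z<.25)&(hsv[...,1]<45)&(hsv[...,2]>90);P=p[m]-np.array([-110,10]);print("held rel tcp",np.percentile(P,[.3,99.7],axis=0),np.median(z[m]),np.polyfit(P[:,0],z[m],1))
cv2.imwrite("pics/w10c.png",cv2.resize(d["f"][0:180,140:400],(800,554)))
E
```

```text
-95 59 [88.7 93.7 96.7]
-85 48 [91.9 94.2 96.8]
-75 48 [92.1 94.5 96.8]
-65 58 [92.1 94.  97.2]
-55 49 [92.3 94.5 97.1]
-45 142 [ 92.6  99.5 108.1]
-35 54 [92.7 94.8 97.5]
-25 45 [92.6 94.7 97.1]
-15 56 [92.  94.3 96.8]
-5 59 [92.1 94.4 97.1]
5 62 [92.5 94.8 97.7]
15 54 [92.5 94.8 97. ]
25 6 [95.5 96.5 97.4]
y- -95 1 [-99.8 -99.8 -99.8]
y- -75 3 [-100.8  -99.6  -99.5]
y- -55 2 [-100.2  -99.6  -99.1]
y- -35 4 [-100.2 -100.   -99.9]
y- -15 0 
y- 5 35 [-99.7 -97.8 -95.4]
y- 25 100 [-99.5 -97.2 -95. ]
y- 45 90 [-99.3 -96.9 -95. ]
y- 65 37 [-98.8 -97.1 -95.5]
y- 85 0 
155 [[-99.14504785 -99.41013377]
 [-92.89170631  92.10958614]
 [-80.74583757  96.70745338]]
held rel tcp [[-16.29666139 -33.63350634]
 [ 58.17665178  35.38318649]] 0.23967136425167698 [-1.48627808e-05  2.39717357e-01]
```

View pics/w10c.png

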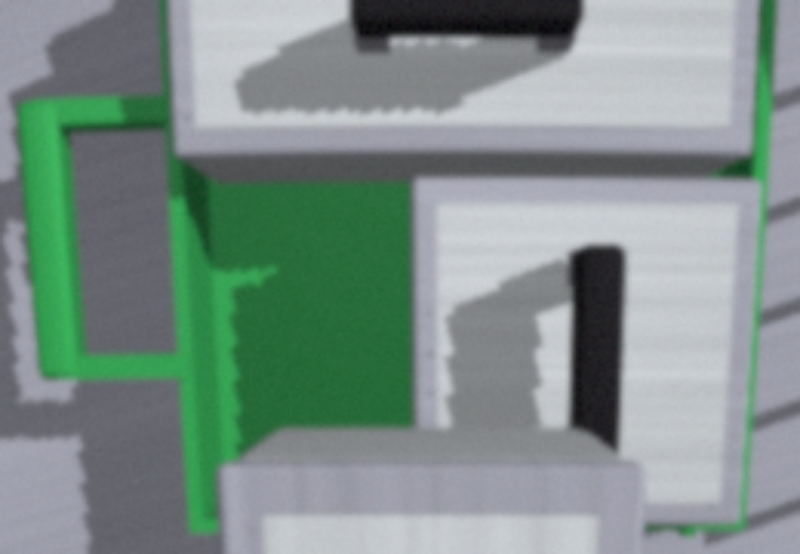

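The cause shows in the numbers: the crate's y centre is about 1.4 mm lower than assumed, and the slot runs y 16.8..92.6. I'll place the short box with its in-hand offset corrected, checking each stage of the descent and lifting on any contact.

```bash
python3 - <<'E'
from h import *
c=cr(-38.9,53.8); J=-104.7
over(c,J,.16)
i=snap("wrist","w11");W,_=world(i);hsv=cv2.cvtColor(i["frame"],cv2.COLOR_BGR2HSV);z=W[...,2];p=tocr(W)
m=(z>.14)&(z<.158)&(hsv[...,1]<45)&(hsv[...,2]>90)&(abs(p)<130).all(-1);print("held",np.percentile(p[m],[.3,99.7],axis=0).round(1).tolist(),np.median(z[m]))
m=(z>.06)&(z<.07)&(hsv[...,1]<60)&(abs(p)<110).all(-1)
print("long",np.percentile(p[m&(p[...,0]>20)],[.3,99.7],axis=0).round(1).tolist())
s=p[m&(p[...,0]<12)]; print("sq",np.percentile(s,[.3,99.7],axis=0).round(1).tolist() if len(s) else 0)
for zz in(.125,.118,.112,.105,.095,.085,.079,.077):
    move_l([c[0],c[1],zz],.08); s=state(); f=s["ft_force"]; print(zz,f.round(1),s["ee_pos"].round(4))
    if f[2]>4 or np.hypot(f[0],f[1])>6: 
        print("CONTACT"); break
E
```

```text
over 35.6417 [ 0.4664 -0.0869  0.1602] 0.013889069483920316
held [[-55.8, 20.3], [18.4, 89.5]] 0.1499244922344404
long [[23.4, -87.4], [92.5, 90.5]]
sq [[-91.9, -92.1], [11.8, 4.1]]
0.125 [ 0.1  0.6 -2.3] [ 0.4664 -0.0877  0.1247]
0.118 [-1.5 -0.5 -2.4] [ 0.4665 -0.0876  0.1176]
0.112 [ 0.3 -0.9 -2.9] [ 0.4664 -0.0876  0.1115]
0.105 [-0.8  0.6 -2. ] [ 0.4663 -0.0876  0.1043]
0.095 [ 0.  -0.8 -2.5] [ 0.4661 -0.0875  0.094 ]
0.085 [-0.1  0.1 -2.6] [ 0.4662 -0.0875  0.0841]
0.079 [-0.2 -0.  -2.4] [ 0.4664 -0.0876  0.0785]
0.077 [ 0.6 -0.3 -1.6] [ 0.4669 -0.0877  0.0774]
```

View pics/w11.png

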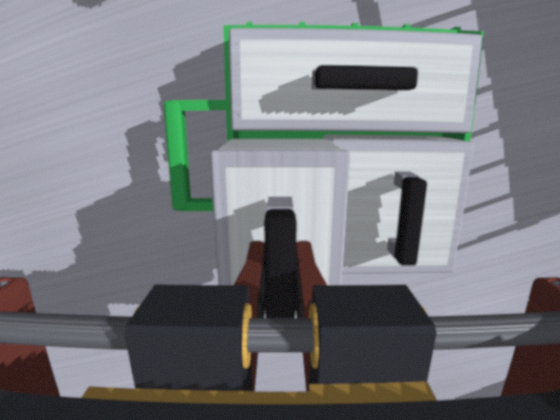

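It slid in with no contact. Now release, hover over the bar, and check the boxes, bar and rack.

```bash
python3 - <<'E'
from h import *
gripper_open(); c=cr(-38.9,53.8); move_l([c[0],c[1],.17],.2)
c=cr(-60,150); move_to([c[0],c[1],.25],q(-104.8)); print(state()["time"])
i=snap("wrist","w12");W,_=world(i);hsv=cv2.cvtColor(i["frame"],cv2.COLOR_BGR2HSV);z=W[...,2];p=tocr(W)
m=green(i)&(z>.04)&(z<.054)&(p[...,1]>125)&(p[...,1]<165)&(abs(p[...,0])<80);P=p[m];e=P[(P[:,1]>136)];print("bar wrist (crate mm)",rect(P/1000),np.percentile(e,[1,99],axis=0))
i=snap("top","t12"); W,_=world(i);z=W[...,2];p=tocr(W)
m=(z>.058)&(z<.073)&(abs(p)<110).all(-1)
for n,s in(("long",p[...,0]>22),("sq",(p[...,0]<20)&(p[...,1]<17)),("short",(p[...,0]<20)&(p[...,1]>19))): print(n,rect(p[m&s]/1000),np.median(z[m&s]))
g=green(i)&(z>.04)&(z<.05);
m=g&(p[...,1]>125)&(p[...,1]<165)&(abs(p[...,0])<80); print("bar top",rect(p[m]/1000),rect(W[m][:,:2]))
cv2.imwrite("pics/t12c.png",cv2.resize(i["frame"][110:290,240:480],(800,600)))
E
```

```text
40.4833
bar wrist (crate mm) [ -0.2 135.3  88.4  20.4   0.4] [[-43.12052863 136.10756577]
 [ 42.99464845 145.71190474]]
long [ 60.    1.6 177.9  71.2  89.8] 0.06490434797415193
sq [-36.6 -38.2 110.7 108.5   0. ] 0.0646954689354127
short [-33.9  43.9 107.8  50.1   0.5] 0.06481255568960556
bar top [0. 0. 0. 0. 0.] [0. 0. 0. 0. 0.]
```

View pics/t12c.png

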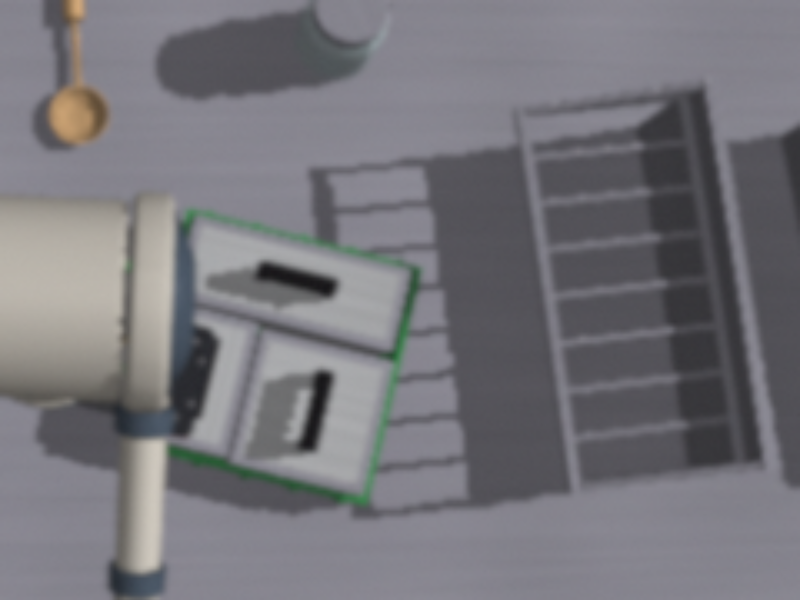

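View pics/w12.png

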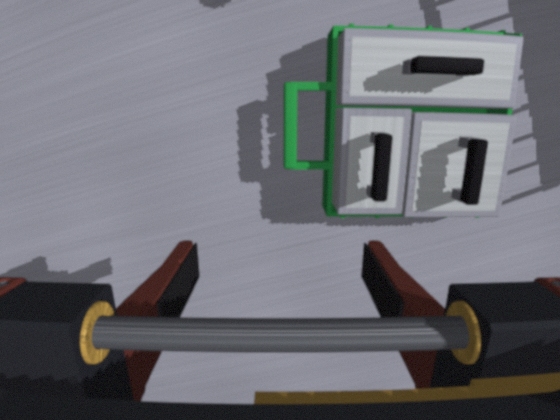

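All three lids read 65 mm, so the boxes sit flat, and they are side by side. The bar is at about (0,139.5) in crate mm.

The gripper only opens fully, so a centred grasp would put the inner finger on the crate wall. I'll straddle the bar off-centre, with that finger in the 35 mm gap, and let closing draw the crate out a little. After that I'll steer.

```bash
cat >> h.py <<'E'
O=np.array([.5447,-.4879]); RY=6.25
def rk(x,y):
    a=np.radians(RY); return O+np.array([x*np.cos(a)-y*np.sin(a), x*np.sin(a)+y*np.cos(a)])/1000
def tork(P):
    a=np.radians(RY); d=(np.asarray(P)[...,:2]-O)*1000
    return np.stack([d[...,0]*np.cos(a)+d[...,1]*np.sin(a),-d[...,0]*np.sin(a)+d[...,1]*np.cos(a)],-1)
def topcheck(name):
    i=snap("top",name); W,_=world(i);z=W[...,2]; r=tork(W)
    b=(abs(r[...,0])<180)&(r[...,1]>0)&(r[...,1]<520)
    m=green(i)&(z>.04)&(z<.05)&b; print("green rack mm",rect(r[m]/1000),np.percentile(r[m],[.3,99.7],axis=0).round(1).tolist())
    cv2.imwrite(f"pics/{name}c.png",cv2.resize(i["frame"][110:290,200:480],(800,514)))
E
python3 - <<'E'
from h import *
c=cr(0,169); move_to([c[0],c[1],.13],q(-104.7)); move_l([c[0],c[1],.035],.12); s=state();print(s["time"],s["ft_force"].round(1))
close(); s=state(); print("closed",s["time"],s["finger_gap"],s["ft_force"].round(1),s["ee_pos"].round(4),tork(s["ee_pos"]))
topcheck("t13"); snap("wrist","w13")
E
```

```text
42.125 [0.6 0.7 0.7]
closed 43.25 0.013895045720954156 [ -2.1 -10.4   2.9] [0.534  0.0105 0.0358] [ 43.63822105 496.62932191]
green rack mm [  3.2 386.7 243.9 199.4  68.4] [[-129.1, 242.5], [59.1, 514.7]]
```

View pics/t13c.png

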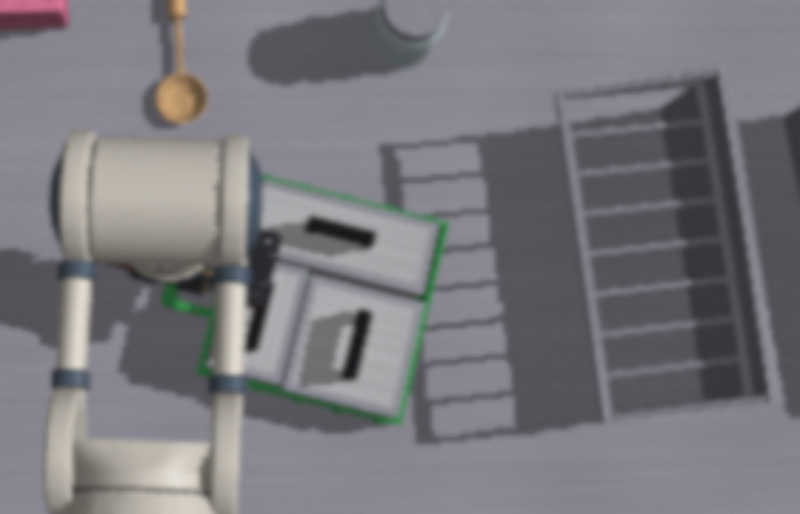

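View pics/w13.png

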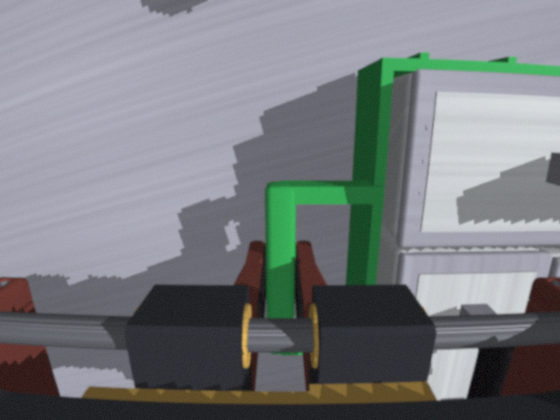

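```bash
python3 - <<'E'
from h import *
for x,y,rel in((18,497,-10.5),(-7,485,0),(-5,430,0)):
    p=rk(x,y); move_l([p[0],p[1],.0355],.07,q(-90+RY+rel)); s=state(); print(s["time"],s["finger_gap"],s["ft_force"].round(1),s["moment"].round(2),tork(s["ee_pos"]).round(1))
topcheck("t14")
i=snap("wrist","w14");W,_=world(i);z=W[...,2];r=tork(W);m=green(i)&(z>.04)&(z<.05)&(r[...,1]<345)&(r[...,1]>320)&(abs(r[...,0])<120);P=r[m]
print("crate +y wall tilt",np.degrees(np.polyfit(P[:,0],P[:,1],1)[0]),np.percentile(P,[1,99],axis=0))
E
```

```text
43.875 0.014003238202767537 [-7.3  3.1  4.5] [ 0.29  1.13 -0.35] [ 17.2 497.5]
44.425 0.01378041403406306 [-5.3  3.5  3.9] [ 0.37  0.88 -0.47] [ -7.5 485.5]
45.3583 0.013610926807810486 [-0.9  7.6  2.4] [ 0.86  0.27 -0.03] [ -4.3 431.3]
green rack mm [ -4.6 314.2 244.9 199.2  89.2] [[-104.3, 191.2], [94.3, 437.1]]
crate +y wall tilt -1.0367593942144588 [[ 89.241461   320.18783614]
 [ 95.87959985 344.68893686]]
```

View pics/t14c.png

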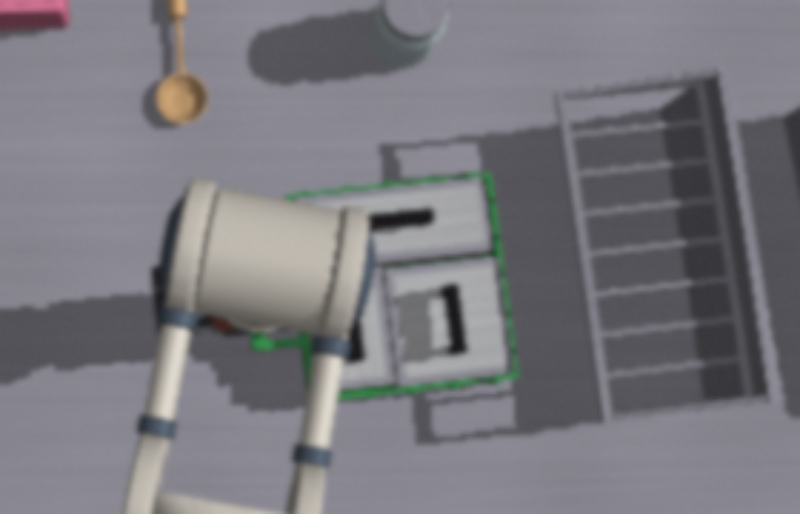

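The crate is aligned: x about -5 mm, yaw within 1° of the rack. Now in under the shelf, stopping about 20 mm short, because opening the fingers will push the wall about 15 mm further.

```bash
python3 - <<'E'
from h import *
for y in(340,261):
    p=rk(-3,y); move_l([p[0],p[1],.0355],.08,q(-90+RY)); s=state(); print(s["time"],s["finger_gap"],s["ft_force"].round(1),s["moment"].round(2),tork(s["ee_pos"]).round(1))
    if abs(s["ft_force"]).max()>25: break
topcheck("t15")
E
```

```text
46.7333 0.013912643273385187 [-1.5  8.3  3.6] [ 1.23  0.23 -0.14] [ -2.2 341.7]
47.875 0.01383087181402954 [-1.1  7.6  2.8] [1.15 0.17 0.03] [ -2.1 262.7]
green rack mm [-61.6 137.4 250.5 113.1 -77.8] [[-100.6, 35.3], [-3.5, 269.5]]
```

View pics/t15c.png

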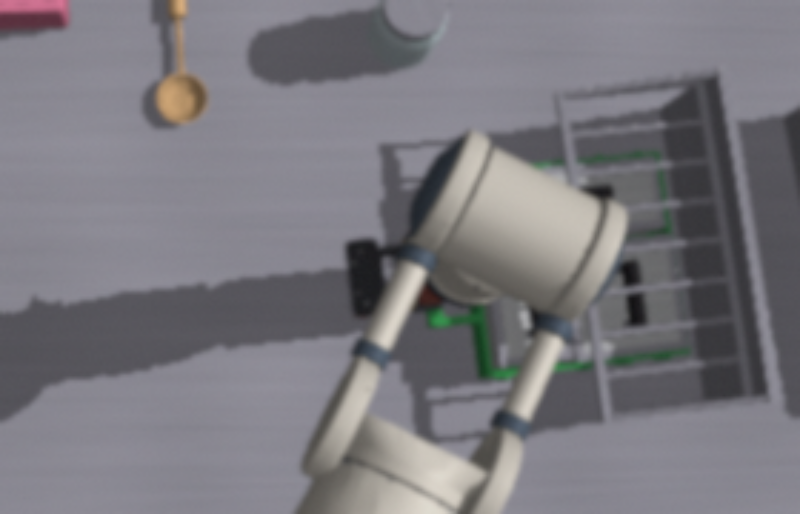

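```bash
python3 - <<'E'
from h import *
gripper_open(); s=state(); print(s["time"],s["finger_gap"],s["ft_force"].round(1),tork(s["ee_pos"]).round(1))
p=s["ee_pos"]; move_l([p[0],p[1],.14],.12); s=state(); print(s["ft_force"].round(1))
p=rk(-3,310); move_to([p[0],p[1],.2],q(-90+RY)); close(); print(state()["time"])
topcheck("t16")
i=snap("wrist","w16");W,_=world(i);z=W[...,2];r=tork(W);m=green(i)&(z>.04)&(z<.052)&(r[...,1]>150)&(abs(r[...,0])<120);P=r[m]
print(rect(P/1000)); b=P[P[:,1]>np.percentile(P[:,1],99)-8]; print("bar",np.percentile(b,[1,99],axis=0),np.degrees(np.polyfit(b[:,0],b[:,1],1)[0]))
E
```

```text
49.1333 0.08803754007072909 [-1.1 12.   5. ] [ -2.6 264.2]
[-0.3 -0.4 -0.1]
51.9
green rack mm [-41.  106.  278.6 168.3 -64.7] [[-100.9, 15.1], [55.3, 259.7]]
[  8.5 219.3 206.6  94.7 -13.8]
bar [[-45.20458885 252.66637494]
 [ 41.27619501 260.79996531]] -0.02443655800112829
```

View pics/t16c.png

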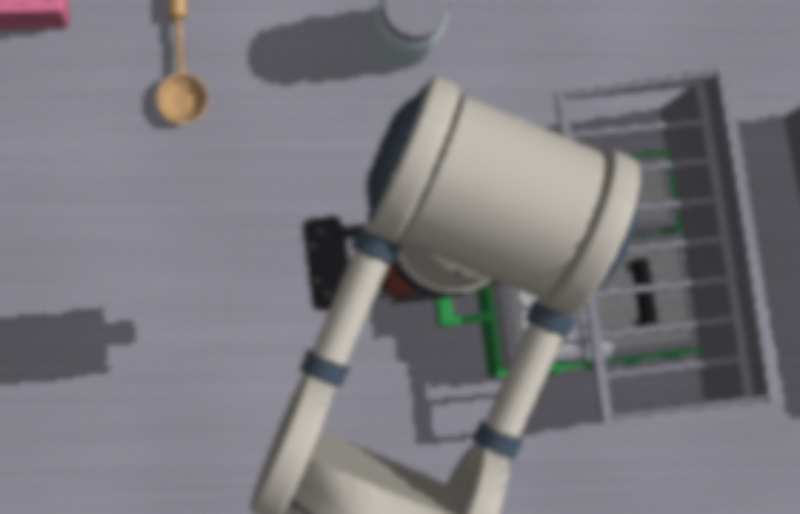

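View pics/w16.png

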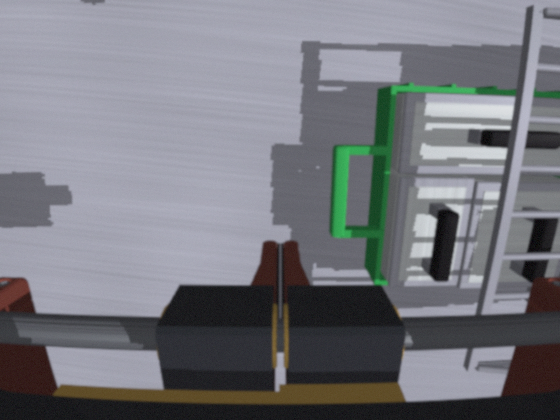

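The bar is square (-0.02°), x about -2, with an estimated 14 mm still to go. Now the final push with closed fingers from outside the bar, until the force shows the plate.

```bash
python3 - <<'E'
from h import *
p=rk(-2,286); move_l([p[0],p[1],.12],.15); move_l([p[0],p[1],.036],.12)
for y in [276,272,268,265,263,261.5,260,258.5,257,255.5,254]:
    p=rk(-2,y); move_l([p[0],p[1],.036],.04); s=state(); f=s["ft_force"]; print(y,round(s["time"],2),f.round(1),tork(s["ee_pos"]).round(1))
    if f[1]>17: print("home"); break
E
```

```text
276 53.96 [ 0.4 -0.2 -0.4] [ -1.9 275.6]
272 54.21 [-0.8  0.4  0.2] [ -2.1 271.8]
268 54.46 [-0.7  4.1  0.2] [ -2.  268.6]
265 54.71 [-0.1  8.6  2.6] [ -1.9 266.6]
263 54.96 [-0.8  9.4  2.8] [ -1.8 265.1]
261.5 55.21 [-1.7  8.8  3.1] [ -1.8 263.8]
260 55.46 [-0.5  9.7  3.1] [ -1.8 262.3]
258.5 55.71 [-1.2 10.   3.1] [ -1.7 260.8]
257 55.96 [-1.8  9.6  2.9] [ -1.7 259.3]
255.5 56.21 [-1.   9.3  3.3] [ -1.7 257.8]
254 56.46 [-1.4  9.6  3.5] [ -1.7 256.3]
```

```bash
python3 - <<'E'
from h import *
for y in [252.5,251,249.5,248,246.5,245,243.5]:
    p=rk(-2,y); move_l([p[0],p[1],.036],.04); s=state(); f=s["ft_force"]; print(y,round(s["time"],2),f.round(1),tork(s["ee_pos"]).round(1))
    if f[1]>16: print("home"); break
p=rk(-2,s["ee_pos"][1]*0+275); move_l([p[0],p[1],.036],.12); move_l([p[0],p[1],.2],.2)
p=rk(0,330); p=[.40,.05]; move_to([p[0],p[1],.25],q(-90+RY)); print(state()["time"])
topcheck("t17"); i=snap("top","t17b");W,_=world(i);z=W[...,2];r=tork(W)
g=green(i)&(z>.03)&(z<.052)&(abs(r[...,0])<120)&(r[...,1]>215)&(r[...,1]<270); P=r[g]; print("bar",rect(P/1000),np.percentile(P,[1,99],axis=0))
m=(z>.06)&(z<.072)&(abs(r[...,0])<100)&(r[...,1]>0)&(r[...,1]<205);print("lids z",np.percentile(z[m],[5,50,95]))
i=snap("scene","s17"); cv2.imwrite("pics/s17c.png",cv2.resize(i["frame"][130:290,80:320],(800,533)))
E
```

```text
252.5 56.71 [-0.8 10.6  3.5] [ -1.7 254.8]
251 56.96 [-2.5 15.6  6. ] [ -1.7 254.8]
249.5 57.21 [-3.2 20.9  7. ] [ -1.7 254.7]
home
59.6583
green rack mm [ -2.8 124.9 244.8 198.4  87.9] [[-100.5, 4.3], [97.7, 246.1]]
bar [ -0.7 231.1  88.1  30.5  -1.1] [[-44.26978584 216.52224821]
 [ 43.19385353 246.11373418]]
lids z [0.06150558 0.06472718 0.06827811]
```

View pics/t17c.png

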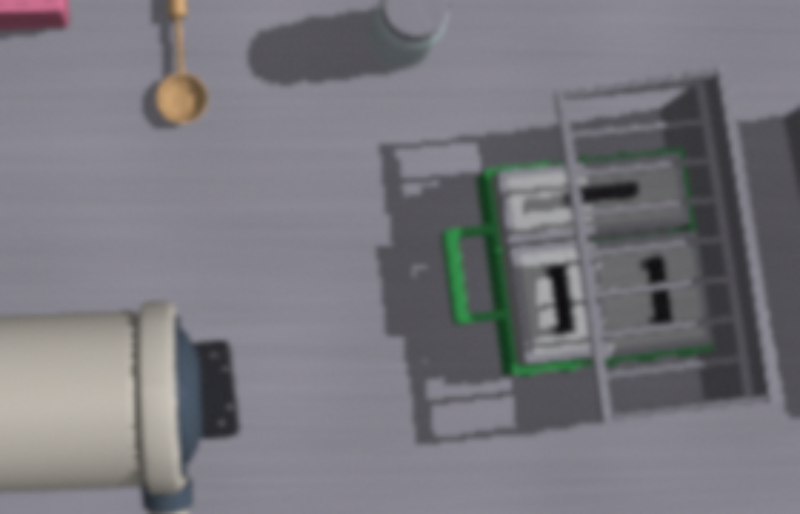

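View pics/s17c.png

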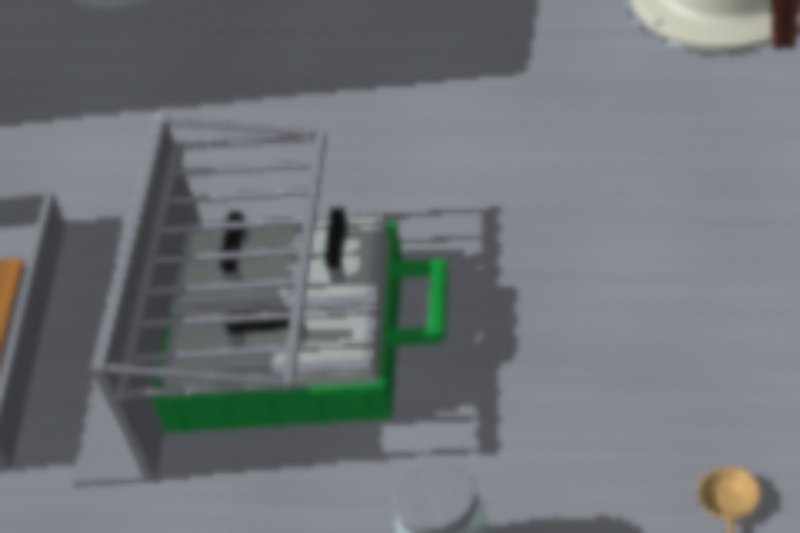

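The push stopped dead at the plate: force rose from 10 to 21 N with no motion. After that the rim's far end read 4 mm from the plate, x about -3 mm, yaw 1–2°, lids at 65 mm. The arm is clear and the spoon and jar are at their old pixels, so I'm handing in.

```bash
python3 - <<'E'
from h import *
hold(.3); a=cv2.imread("pics/top0.png");i=get_image("top")["frame"]
for n,(x0,y0,x1,y1) in dict(bowl=(105,118,160,172),jar=(330,98,360,135),spoon=(252,76,275,156)).items(): print(n,cv2.absdiff(a,i)[y0:y1,x0:x1].mean().round(2))
job_done()
E
```

```text
bowl 3.27
jar 2.89
spoon 2.92
the job is handed in; nothing more can be done
```

I packed the three grey boxes upright in the green crate and pushed it by its pull bar under the shelf, up against the back plate. I then let go and handed the job in, at about 60 s of the 72 s allowed; no verdict was reported.

**Last checks:**
- **Boxes:** all lids are at about 65 mm, which means flat on the crate's floor, and they stand side by side.
- **Crate:** the final push stopped hard at the plate, with force rising from 10 to 21 N and no motion. The camera puts the far end about 4 mm from the plate, about 3 mm off the middle and 1–2° off square.
- **Bystanders:** the bowl, jar and spoon look unchanged from the first picture.
- **Arm:** it was clear of everything.

**What went wrong or disagreed:**
- **Short box:** the first try at placing it caught something, most likely the crate's rim, with about 33 N. My script then pulled away with the box still held, which turned the crate about 7°. I measured again and the second try went in without contact.
- **Dragging:** the gripper only opens fully, so I gripped the bar off-centre and released about 20 mm short of the plate. The opening fingers pushed the crate part of the way, and I did the rest with closed fingers against the bar.
- **Measurements:** the wrist and top cameras differed by 1–3 mm throughout.

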